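# Set the dry bath's dial and hold its lid half open

### The job

First, with the lid of the dry-bath heater still shut, turn its temperature dial so that the pointer stands at the one long mark of the scale. Then lift the lid by its handle to 45 degrees and keep holding it there, steady, so that a colleague can reach into the well: the lid falls shut when let go, so the program finishes while still holding it. Leave the dial at the mark and everything else on the worktop where it is.

Things in the scene. Friction and masses are not known exactly. Their poses are not given: they have to be found in the camera images.
- heater: white bench dry-bath heater, fixed, 345 mm deep (x -173 to +172), 220 mm wide. Origin on the worktop under its middle; x points from its front (dial, robot's side) to its back (lid hinge), y to its left, z up. Front part (x -173 to -50) is a flat console 65 mm high; the rear part is an open-topped well, rim 100 mm high, covered by the hinged lid
- dial (a joint): temperature dial on the console. Rad: 0 when the pointer points to the heater's back (+x), growing clockwise seen from above; stops at -2.3 and 2.6, starts between -0.9 and -0.1. Friction 0.04 N m: stays where left. Short ticks every 0.5 rad from -2.0 to 2.5, but the one long mark at 0.5
- dial_grip (a point): on the dial's upright axis (heater frame x -115, y -45 mm), 20 mm above the console, inside the black grip bar to pinch: bar 50 mm long, 13 mm wide, centred on the axis, top 31 mm above the console, standing on a round skirt 54 mm across and 8 mm high
- dial_pointer (a point): top of the pointer end of the dial's grip bar, 24 mm from the dial's axis; a white line on the bar's top runs from the middle to this end only
- dial_mark (a point): the one long, broad mark (15 x 3.5 mm, black) of the dial's scale, printed on the console; this point is 38 mm from the dial's axis. The dial points at it at joint value 0.5
- lid (a joint): lid of the well: grey frame with a clear window, 216 mm deep, 216 mm wide, 10 mm thick, about 0.4 kg. Hinged along the heater's y axis at its back edge. Value in rad: 0 shut (level), growing as the front edge rises, stop at 1.6; 0.785 is 45 degrees. It hinges freely and falls shut when let go
- lid_bar (a point): middle of the steel bridge handle on the lid near its front: round smooth bar 10 mm thick along the heater's y, 94 mm clear between its posts, centre 42 mm above the lid's top face; can turn between gripper pads. With the lid shut it lies 170 mm in front of the hinge axis and 47 mm above it (circle of 176 mm radius), 152 mm above the worktop; at 45 degrees about 259 mm
- lid_hinge (a point): middle of the lid's hinge axis, at x = 167, y = 0, z = 105.5 mm in the heater frame
- timer: small grey bench timer, 43 x 70 x 18 mm, lying loose on the left of the heater's front console; a bystander to leave where it is. Origin under its middle
- beaker: clear beaker, 53 mm wide, 70 mm tall, left of the heater; a bystander to leave where it is. Origin under its middle
- weigh_cup: clear cup, 46 mm wide, 42 mm tall, left of the heater; a bystander to leave where it is. Origin under its middle
- tweezers: steel tweezers, 20 x 117 x 8 mm, lying left of the heater; a bystander to leave where it is. Origin under its middle
- tape_roll: roll of pale tape, 75 mm wide, 19 mm tall, lying flat right of the heater; a bystander to leave where it is. Origin under its middle
- marker_pen: marker pen, 13 x 136 x 14 mm, lying right of the heater; a bystander to leave where it is. Origin under its middle

How it is judged:
On the way:
1. the dial's pointer stands at the long mark (within 0.12 rad) while the lid is still shut (value of joint dial between 0.38 and 0.62 rad and value of joint lid below 0.08 rad), for 0.3 s.
At the end, for the whole second after the job is handed in: The lid is held still by the gripper's fingers (contact above 0.5 N, lid slower than 0.06 rad/s) at 45 degrees within 7 degrees, and the dial still points at the long mark within 7 degrees (0.12 rad) (value of joint dial between 0.38 and 0.62 rad and value of joint lid between 0.665 and 0.905 rad and velocity of joint lid between -0.06 and 0.06 rad/s and contact force between the fingers and lid above 0.5 N); the arm keeps its last pose, push and grip.
It fails at once if a bystander is moved by more than 30 mm (distance of any of timer, beaker, weigh_cup, tweezers, tape_roll, marker_pen from where it was at the start of the episode above 0.03 m).
It also fails if it takes over 45 s, if anything falls off the work surface, if the arm or the gripper's body presses on something with over 40 N, if the wrist force passes 120 N, or if a joint passes its speed limit or range.

### The arm

A 6-joint arm with a two-finger parallel gripper is mounted at the origin on a cart in front of the work surface, level with it; the furniture and walls round the work are solid. World frame = base frame: x ahead of the robot, y to its left, z up, the work surface at z = 0. Lengths are in m, angles in rad, forces in N, time in s.
With the tool pointing down it reaches from about 0.275 to 0.85 m from the base axis. Payload 5.2 kg.
Tool frame: the origin (TCP) lies at the very end of the fingers, on their centre line; the grasp point (between the pads) lies 19 mm behind it; z points along the fingers, y is the line along which they close (so a half turn about z gives the same grasp; the last joint's range is limited). The gripper opens to 85 mm and grips with 20 to 120 N. Pads are 22 mm wide; open, the fingers measure 114 mm over their backs; the gripper's body (76 mm by 85 mm) begins 54 mm behind the grasp point. The pads swing forward as they close: fully open they stand 13 mm farther back than shut.
Start: joints at [1.064, 0.259, 1.535, -0, 1.348, -0.203], TCP at [0.165, 0.525, 0.231] pointing down, gripper open.
Joint ranges: [-3.14, 3.14], [-0.91, 2.08], [0.19, 2.58], [-1.22, 4.36], [0.22, 2.71], [-3.12, 3.12]. Speed limits (rad/s): [2.57, 2.57, 3.14, 3.14, 3.14, 3.14].

### API

Orientations are given as a rotation vector (axis times angle).
In Python, from plant import ctrl gives the robot as it stands.
- The arm moves only by the tool step_arm, never from a script. Its argument "moves" is a list of rows, each an object with "dp": the shift along the tool's x, y, z in mm, a list of three; "twist": the turn about the tool's z in degrees. A call has exactly 8 rows; each row shifts and turns the commanded pose from where the row before left it, along the tool's axes as they then stand; what a row does not reach is not made up. A row lasts 1/10 s, in which the tool goes at most 50 mm and 8.59 degrees, less where a joint would pass 70% of its speed; a pose out of reach is approached as far as the arm can. A call with a gripper value outside its range is refused whole. "fingers" is the closure, from -1 (fully open) to 1 (shut), set as the call begins (left out, the last holds). The fingers move at their own pace and stop on an object; "force" is the grip in N (left out, the last holds). Time passes only in rows, so rows that do not move let the fingers close, or fill a call up. It gives the time, the measured TCP pose, the force, the opening and the grip force at its end, in the units of the state.
- ctrl.observe(): the state, without advancing time (a new reading comes with each control period).
- ctrl.read_camera(name): name is "scene" or "side" or "wrist"; returns a dict with "color" (400x640x3 uint8, red, green, blue), "z_map" (400x640 float32, m along the optical axis (not along the pixel's ray), 0 where there is no reading), "intrinsics" (3x3 intrinsics, pixels), "rvec" (rotation vector, rad) and "tvec" (3), from world to camera coordinates, as OpenCV has them. Camera axes: x right, y down, z forward; pixel columns grow to the right and rows downward; lengths in m; the calibration is good to about 2 mm. A picture is of the moment at which its call begins.
- ctrl.job_done(): hands the job in; it is judged then, once.
The state is a dict: "clock": time; "qpos": joint angles; "qvel": joint speeds; "joint_torque": joint torques, N m; "tcp_pos": TCP position; "eef_rot": TCP orientation; "ft_force": force on the tool from outside, world axes, zero at the start; "wrist_torque": the same for the moment, N m; "finger_gap": finger opening in m; "grip_force": force on a finger pad.
Only numpy, scipy, OpenCV 4.12 (cv2) and the standard library are available. Lean on these libraries where they do the work, as an engineer would, in place of code of your own. Each camera call takes 0.05 s, during which the arm holds its last target. There are 200 camera calls.

## Working session

There is one attempt and no reset: what is moved stays moved. The work goes in short steps, Python scripts to look and compute and a tool call to move; the robot and the scene stay as the last step left them, time stands still between calls to the robot, and variables do not carry over. Pictures are saved under pics/ and viewed, at most 10 in all, crops included, and the job is handed in when it is done.

Besides the shell and the picture viewer there is one more tool, called by a JSON object that holds its "api" and its "payload", one argument or row to a line. step_arm: Moves the arm, as the interface text tells. Its arguments: {"type":"object","properties":{"moves":{"type":"array"},"fingers":{"type":"number"},"force":{"type":"number"}},"required":["moves"]}

```bash
mkdir -p pics; ls; cat > h.py <<'E'
import numpy as np, cv2
from plant import ctrl
def cam(n):
    c=ctrl.read_camera(n); return c
def pts(c):
    z=c["z_map"]; K=np.array(c["intrinsics"]); R=cv2.Rodrigues(np.array(c["rvec"],float))[0]; t=np.array(c["tvec"])
    v,u=np.mgrid[:z.shape[0],:z.shape[1]]
    P=np.stack([(u-K[0,2])/K[0,0]*z,(v-K[1,2])/K[1,1]*z,z],-1)
    return (P-t.ravel())@R
def proj(c,p):
    return cv2.projectPoints(np.array(p,float).reshape(-1,1,3),np.array(c["rvec"],float),np.array(c["tvec"],float),np.array(c["intrinsics"]),None)[0].reshape(-1,2)
E
python3 - <<'E'
from h import *
s=ctrl.observe(); print(s)
for n in ["scene","side","wrist"]:
    c=cam(n); cv2.imwrite(f"pics/{n}0.png",c["color"][...,::-1]); np.savez(f"{n}0.npz",**c)
E
```

```text
pics
{'clock': 0.0, 'qpos': array([ 1.06424279e+00,  2.59395936e-01,  1.53608524e+00,  2.56413631e-05,
        1.34795894e+00, -2.02809158e-01]), 'qvel': array([-0.00076364, -0.00048418, -0.00141375,  0.00049707, -0.00094105,
        0.00016885]), 'joint_torque': array([-1.06323263e-03, -4.46025038e+01, -2.90568048e+01, -5.83178116e-04,
        1.16018087e-02, -3.35309210e-05]), 'tcp_pos': array([0.16422278, 0.52437431, 0.23044531]), 'eef_rot': array([-4.75196567e-01, -3.10477166e+00,  2.70713901e-03]), 'ft_force': array([ 0.14951096, -0.11190764, -0.85881178]), 'wrist_torque': array([ 0.01864762,  0.04822225, -0.0202137 ]), 'grip_force': 0.0, 'finger_gap': 0.08541356433091085}
```

View pics/scene0.png

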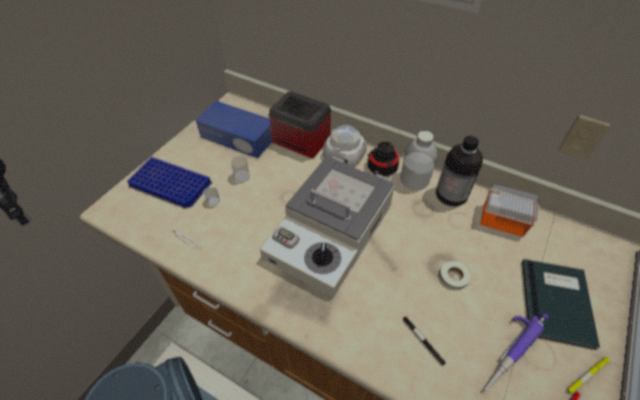

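View pics/side0.png

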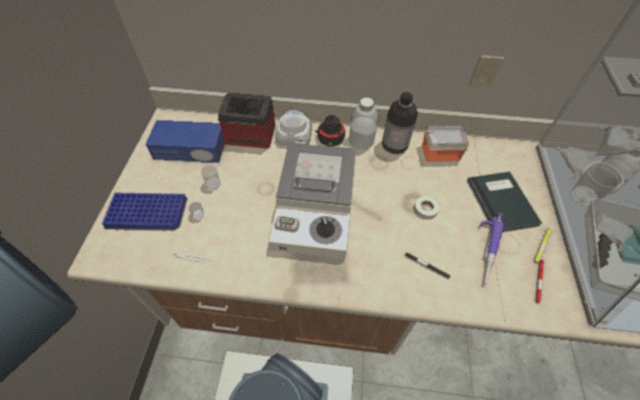

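The scene view shows the console centred near (310,255) with the dial at (322,257) and the handle near (328,205). The side view shows the dial at (325,228) and the handle at (315,183). Next I fit the heater pose from the depth map.

```bash
python3 - <<'E'
from h import *
for n,(u,v) in [("scene",(310,250)),("side",(310,230))]:
    c=dict(np.load(f"{n}0.npz")); P=pts(c)
    print(n,"console px",P[v,u])
    ok=(c["z_map"]>0); uu=np.mgrid[:400,:640]
    near=ok&(np.hypot(uu[1]-u,uu[0]-v)<130)
    for lo,hi in [(.058,.072),(.103,.118)]:
        m=near&(P[...,2]>lo)&(P[...,2]<hi)
        m=cv2.morphologyEx(m.astype(np.uint8),cv2.MORPH_OPEN,np.ones((3,3)))
        k,l,st,ce=cv2.connectedComponentsWithStats(m)
        i=1+np.argmax(st[1:,4]); q=P[l==i]
        r=cv2.minAreaRect((q[:,:2]*1000).astype(np.float32))
        print(lo,len(q),np.median(q[:,2]),r, np.round(cv2.boxPoints(r)))
    big=cv2.resize(c["color"][v-95:v+45,u-70:u+90,::-1],None,fx=4,fy=4,interpolation=cv2.INTER_CUBIC)
    cv2.imwrite(f"pics/{n}1.png",big)
E
```

```text
scene console px [ 0.49102808 -0.0155559   0.06608823]
0.058 3011 0.0659884812536144 ((493.0398254394531, -8.205589294433594), (220.2085418701172, 127.0627212524414), 89.51998901367188) [[ 429. -118.]
 [ 556. -119.]
 [ 557.  101.]
 [ 430.  102.]]
0.103 4828 0.11055667519916634 ((665.6124267578125, -9.573867797851562), (216.7053985595703, 226.93133544921875), 89.66897583007812) [[ 552. -117.]
 [ 778. -119.]
 [ 780.   98.]
 [ 553.   99.]]
side console px [ 0.4827361  -0.01270517  0.06442462]
0.058 2424 0.0653406332487755 ((494.1201171875, -11.208412170410156), (219.69692993164062, 127.62332153320312), 89.72886657714844) [[ 430. -121.]
 [ 557. -121.]
 [ 558.   98.]
 [ 431.   99.]]
0.103 3878 0.11003404895952792 ((666.9896240234375, -12.295249938964844), (216.12994384765625, 230.29127502441406), 89.62745666503906) [[ 551. -120.]
 [ 781. -121.]
 [ 783.   95.]
 [ 553.   97.]]
```

View pics/scene1.png

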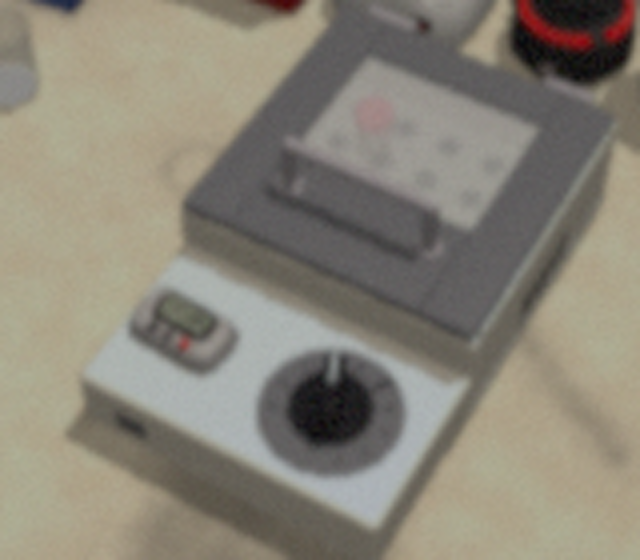

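The crop shows the pointer's white line at about (333,355)–(328,385), ahead-left of the long mark at about (383,380). I'll measure it from both fixed views and start moving over the dial.

```bash
cat >> h.py <<'E'
def unproj(c,u,v,z):
    K=np.array(c["intrinsics"]); R=cv2.Rodrigues(np.array(c["rvec"],float))[0]; t=np.array(c["tvec"]).ravel()
    d=R.T@np.linalg.inv(K)@np.array([u,v,1.]); o=-R.T@t
    return o+d*(z-o[2])/d[2]
E
python3 - <<'E'
from h import *
c=dict(np.load("scene0.npz"))
f=lambda x,y,z:unproj(c,240+(x-1.5)/4,155+(y-1.5)/4,z)
tip=f(333,352,.096);b=f(331,383,.096);mk=f(383,381,.065)
print("tip",tip,"linestart",b,"mark",mk,"skirt",f(332,412,.065))
print("timer",f(133,335,.083),f(237,350,.083),f(160,295,.083),f(207,370,.083))
P=pts(c);m=(P[...,2]>.145)&(P[...,2]<.165)&(abs(P[...,0]-.6)<.05)&(abs(P[...,1])<.1)
q=P[m];print("bar",len(q),q.mean(0),q.min(0),q.max(0))
m=(P[...,2]>.085)&(P[...,2]<.102)&(abs(P[...,0]-.488)<.04)&(abs(P[...,1]+.055)<.04)
q=P[m];print("dial",len(q),q.mean(0),cv2.minAreaRect((q[:,:2]*1000).astype(np.float32)))
E
```

```text
tip [ 0.50915432 -0.04280445  0.096     ] linestart [ 0.48873375 -0.05308538  0.096     ] mark [ 0.52397982 -0.0708414   0.065     ] skirt [ 0.48789347 -0.05423359  0.065     ]
timer [0.46491819 0.07833233 0.083     ] [0.48803475 0.014881   0.083     ] [0.49970186 0.08088741 0.083     ] [0.46590885 0.02318267 0.083     ]
bar 182 [ 0.59884646 -0.01028968  0.15587527] [ 0.59352528 -0.0657873   0.14507245] [0.60632132 0.04794901 0.16193912]
dial 104 [ 0.48609393 -0.0541042   0.09553617] ((487.75732421875, -52.87431335449219), (50.358314514160156, 13.045629501342773), 21.84814453125)
```

{"api": "step_arm", "payload": {
  "moves": [
    {"dp": [-30, -28.5, 0], "twist": 0},
    {"dp": [-30, -28.5, 0], "twist": 0},
    {"dp": [-30, -28.5, 0], "twist": 0},
    {"dp": [-30, -28.5, 0], "twist": 0},
    {"dp": [-30, -28.5, 0], "twist": 0},
    {"dp": [-30, -28.5, 0], "twist": 0},
    {"dp": [-30, -28.5, 0], "twist": 0},
    {"dp": [-30, -28.5, 0], "twist": 0}
  ]
}}

```text
clock: 0.95
tcp_pos: [0.3256, 0.2339, 0.2313]
eef_rot: [0.475, 3.105, 0.0]
ft_force: [0.3, 0.6, 0.6]
finger_gap: 0.0849
grip_force: 0.0
```

{"api": "step_arm", "payload": {
  "moves": [
    {"dp": [-30, -28.5, 0], "twist": 0},
    {"dp": [-30, -28.5, 0], "twist": 0},
    {"dp": [-30, -28.5, 0], "twist": 0},
    {"dp": [-30, -28.5, 0], "twist": 0},
    {"dp": [-30, -28.5, 0], "twist": 0},
    {"dp": [-30, -28.5, 0], "twist": 0},
    {"dp": [-30, -28.5, 0], "twist": 0},
    {"dp": [-30, -28.5, 0], "twist": 0}
  ]
}}

```text
clock: 1.75
tcp_pos: [0.4865, -0.0555, 0.2311]
eef_rot: [-0.476, -3.105, -0.0]
ft_force: [-0.3, 1.3, -0.2]
finger_gap: 0.0853
grip_force: 0.0
```

```bash
python3 - <<'E'
from h import *
s=ctrl.observe(); print(s["clock"],s["tcp_pos"],s["eef_rot"],s["qpos"],s["finger_gap"])
print(cv2.Rodrigues(s["eef_rot"])[0].round(3))
c=cam("wrist"); np.savez("wrist1.npz",**c); cv2.imwrite("pics/wrist1.png",c["color"][...,::-1])
E
```

```text
1.75 [ 0.4865178  -0.05554708  0.23112284] [-4.75953761e-01 -3.10504899e+00 -2.73068354e-04] [-3.42015977e-01  1.49815793e-01  1.67373061e+00  1.22230416e-04
  1.31835152e+00 -1.60864296e+00] 0.08531725894637725
[[-0.954  0.3   -0.   ]
 [ 0.3    0.954  0.   ]
 [ 0.     0.    -1.   ]]
```

View pics/wrist1.png

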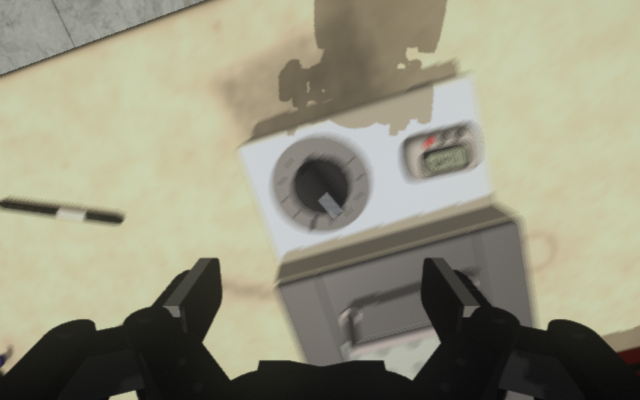

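The wrist view shows the dial centred near (321,184), with the pointer's white line running to about (337,214) and the long mark at about (315,224).

```bash
python3 - <<'E'
from h import *
c=cam("wrist"); np.savez("wrist2.npz",**c); P=pts(c)
m=(P[...,2]>.088)&(P[...,2]<.103)&(abs(P[...,0]-.488)<.04)&(abs(P[...,1]+.055)<.04)
q=P[m];print("dial",len(q),q.mean(0),cv2.minAreaRect((q[:,:2]*1000).astype(np.float32)))
w=m&(c["color"].sum(-1)>300);v,u=np.nonzero(w);print(len(u),u.mean(),v.mean(),P[w].mean(0))
d=q[:,:2]-q[:,:2].mean(0);e,V=np.linalg.eigh(d.T@d);print("bar yaw deg",np.degrees(np.arctan2(V[1,1],V[0,1])))
m=(P[...,2]>.06)&(P[...,2]<.069);g=(P[m][:,:2]*1000).astype(np.float32);g=g[(abs(g[:,1])<200)&(g[:,0]<560)];print(cv2.minAreaRect(g))
print(unproj(c,315,224,.065))
s=ctrl.observe(); print(s["clock"],s["tcp_pos"])
E
```

```text
dial 903 [ 0.48742069 -0.05350168  0.09495542] ((488.7453918457031, -53.54823303222656), (50.187618255615234, 13.257116317749023), 21.880508422851562)
116 339.3189655172414 196.04310344827587 [ 0.50047303 -0.04912401  0.09610646]
bar yaw deg -158.1139512323475
((493.0663146972656, -8.81201171875), (219.34825134277344, 124.09829711914062), 89.65278625488281)
[ 0.5292287  -0.08072958  0.065     ]
1.85 [ 0.48819201 -0.05822926  0.23083263]
```

{"api": "step_arm", "payload": {
  "moves": [
    {"dp": [1, 4.5, 12], "twist": -5},
    {"dp": [0, 0, 12], "twist": -5},
    {"dp": [0, 0, 12], "twist": -5},
    {"dp": [0, 0, 12], "twist": -5},
    {"dp": [0, 0, 12], "twist": -5},
    {"dp": [0, 0, 12], "twist": -5},
    {"dp": [0, 0, 12], "twist": -5},
    {"dp": [0, 0, 6], "twist": -4.4}
  ],
  "fingers": 0,
  "force": 40
}}

```text
clock: 2.65
tcp_pos: [0.4853, -0.0483, 0.1401]
eef_rot: [0.605, -3.081, -0.002]
ft_force: [0.1, -1.0, -1.0]
finger_gap: 0.0428
grip_force: 0.0
```

```bash
python3 - <<'E'
from h import *
c=cam("wrist"); P=pts(c)
s=ctrl.observe(); print(s["clock"],s["tcp_pos"],s["finger_gap"]);R=cv2.Rodrigues(s["eef_rot"])[0];print(R.round(3),np.degrees(np.arctan2(R[1,0],R[0,0])))
m=(P[...,2]>.088)&(P[...,2]<.103)&(abs(P[...,0]-.488)<.04)&(abs(P[...,1]+.055)<.04)
q=P[m];r=cv2.minAreaRect((q[:,:2]*1000).astype(np.float32));print(r,((np.r_[r[0],0]/1000-s["tcp_pos"])@R*1000).round(1))
E
```

```text
2.7 [ 0.48498558 -0.04820422  0.13950763] 0.04265702421516652
[[-0.924 -0.381 -0.003]
 [-0.381  0.924  0.001]
 [ 0.003  0.002 -1.   ]] -157.588130079847
((488.0502014160156, -53.887447357177734), (49.60880661010742, 13.010583877563477), 22.23879051208496) [ -1.   -6.8 139.5]
```

{"api": "step_arm", "payload": {
  "moves": [
    {"dp": [-1, -6, 10], "twist": 0.2},
    {"dp": [0, 0, 10], "twist": 0},
    {"dp": [0, 0, 10], "twist": 0},
    {"dp": [0, 0, 0], "twist": 0},
    {"dp": [0, 0, 0], "twist": 0},
    {"dp": [0, 0, 0], "twist": 0},
    {"dp": [0, 0, 0], "twist": 0},
    {"dp": [0, 0, 0], "twist": 0}
  ]
}}

```text
clock: 3.5
tcp_pos: [0.4899, -0.0546, 0.1117]
eef_rot: [-0.594, 3.084, -0.001]
ft_force: [-0.3, -1.0, -0.4]
finger_gap: 0.0426
grip_force: 0.0
```

```bash
cat > d.py <<'E'
from h import *
c=cam("wrist"); P=pts(c)
s=ctrl.observe(); print(s["clock"],s["tcp_pos"],s["finger_gap"],s["ft_force"]);R=cv2.Rodrigues(s["eef_rot"])[0];print(np.degrees(np.arctan2(R[1,0],R[0,0])))
m=(P[...,2]>.088)&(P[...,2]<.103)&(abs(P[...,0]-.488)<.03)&(abs(P[...,1]+.054)<.03)
q=P[m];r=cv2.minAreaRect((q[:,:2]*1000).astype(np.float32));print(r,((np.r_[r[0],0]/1000-s["tcp_pos"])@R*1000).round(1))
E
python3 d.py
```

```text
3.55 [ 0.48986001 -0.05450208  0.11161749] 0.04306663824333386 [0.60034254 0.35125778 0.20690575]
-158.20848126385295
((487.9980163574219, -53.88086700439453), (49.54277038574219, 12.842269897460938), 21.630447387695312) [  1.6   1.3 111.6]
```

{"api": "step_arm", "payload": {
  "moves": [
    {"dp": [1.5, 1, 8], "twist": 0},
    {"dp": [0, 0, 8], "twist": 0},
    {"dp": [0, 0, 8], "twist": 0},
    {"dp": [0, 0, 6], "twist": 0},
    {"dp": [0, 0, 3], "twist": 0},
    {"dp": [0, 0, 0], "twist": 0},
    {"dp": [0, 0, 0], "twist": 0},
    {"dp": [0, 0, 0], "twist": 0}
  ]
}}

```text
clock: 4.35
tcp_pos: [0.4882, -0.0542, 0.0786]
eef_rot: [-0.594, 3.084, -0.001]
ft_force: [0.2, -0.1, -0.2]
finger_gap: 0.0426
grip_force: 0.0
```

{"api": "step_arm", "payload": {
  "moves": [
    {"dp": [0, 0, 0], "twist": 0},
    {"dp": [0, 0, 0], "twist": 0},
    {"dp": [0, 0, 0], "twist": 0},
    {"dp": [0, 0, 0], "twist": 0},
    {"dp": [0, 0, 0], "twist": 0},
    {"dp": [0, 0, 0], "twist": 0},
    {"dp": [0, 0, 0], "twist": 0},
    {"dp": [0, 0, 0], "twist": 0}
  ],
  "fingers": 1,
  "force": 40
}}

```text
clock: 5.15
tcp_pos: [0.488, -0.0539, 0.0787]
eef_rot: [-0.594, 3.085, 0.0]
ft_force: [-1.7, 1.9, 6.0]
finger_gap: 0.0121
grip_force: 40.0
```

{"api": "step_arm", "payload": {
  "moves": [
    {"dp": [0, 0, 0], "twist": 6.35},
    {"dp": [0, 0, 0], "twist": 6.35},
    {"dp": [0, 0, 0], "twist": 6.35},
    {"dp": [0, 0, 0], "twist": 6.35},
    {"dp": [0, 0, 0], "twist": 6.35},
    {"dp": [0, 0, 0], "twist": 6.35},
    {"dp": [0, 0, 0], "twist": 6.35},
    {"dp": [0, 0, 0], "twist": 6.35}
  ]
}}

```text
clock: 5.95
tcp_pos: [0.488, -0.0533, 0.0787]
eef_rot: [0.794, 3.04, 0.002]
ft_force: [-1.0, 4.0, 6.1]
finger_gap: 0.0122
grip_force: 40.1
```

{"api": "step_arm", "payload": {
  "moves": [
    {"dp": [0, 0, 0], "twist": 0},
    {"dp": [0, 0, 0], "twist": 0},
    {"dp": [0, 0, 0], "twist": 0},
    {"dp": [0, 0, 0], "twist": 0},
    {"dp": [0, 0, 0], "twist": 0},
    {"dp": [0, 0, 0], "twist": 0},
    {"dp": [0, 0, 0], "twist": 0},
    {"dp": [0, 0, 0], "twist": 0}
  ],
  "fingers": 0
}}

```text
clock: 6.75
tcp_pos: [0.4879, -0.0541, 0.0783]
eef_rot: [0.787, 3.042, -0.0]
ft_force: [-0.3, 1.1, -0.2]
finger_gap: 0.0427
grip_force: 0.0
```

{"api": "step_arm", "payload": {
  "moves": [
    {"dp": [0, 0, 10], "twist": 0},
    {"dp": [0, 0, -10], "twist": 0},
    {"dp": [0, 0, -10], "twist": 0},
    {"dp": [0, 0, -15], "twist": 0},
    {"dp": [0, 0, -15], "twist": 0},
    {"dp": [0, 0, -10], "twist": 0},
    {"dp": [0, 0, 0], "twist": 0},
    {"dp": [0, 0, 0], "twist": 0}
  ]
}}

```text
clock: 7.55
tcp_pos: [0.4877, -0.0541, 0.128]
eef_rot: [-0.787, -3.041, 0.0]
ft_force: [0.3, 0.1, -1.1]
finger_gap: 0.0426
grip_force: 0.0
```

```bash
cat >> d.py <<'E'
np.savez("w.npz",**c)
g=cv2.resize(c["color"][:,:,::-1],None,fx=1.25,fy=1.25); cv2.imwrite("pics/w%d.png"%(s["clock"]*100),g); print("w%d"%(s["clock"]*100))
E
python3 d.py
```

```text
7.6 [ 0.48744712 -0.05395277  0.12761763] 0.042611544127796434 [0.22605617 1.33723345 0.38854645]
150.99459698138216
((488.4639587402344, -53.344512939453125), (12.824633598327637, 49.823768615722656), 60.66425704956055) [ -0.7   1.1 127.6]
w760
```

My lift-off call had a slip: its first row went 10 mm down before rising. Forces look normal now. I'll check the dial picture.

View pics/w760.png

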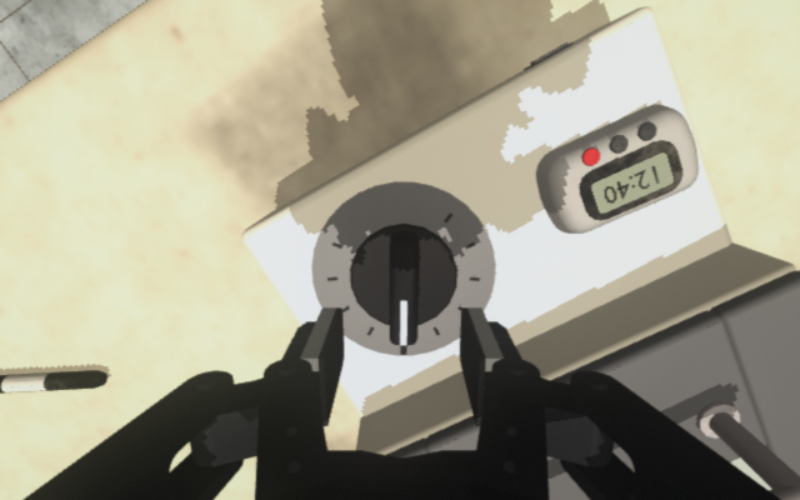

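The picture shows the white line ending at (403,340), right on the long mark at (403,350). Now I rise and turn toward the handle.

{"api": "step_arm", "payload": {
  "moves": [
    {"dp": [0, 0, -15], "twist": 0},
    {"dp": [0, 0, -20], "twist": 8},
    {"dp": [0, 0, -20], "twist": 8},
    {"dp": [0, 0, -20], "twist": 8},
    {"dp": [0, 0, -20], "twist": 8},
    {"dp": [0, 0, -15], "twist": 8},
    {"dp": [0, 0, 0], "twist": 8},
    {"dp": [0, 0, 0], "twist": 8}
  ]
}}

```text
clock: 8.4
tcp_pos: [0.4878, -0.0541, 0.2379]
eef_rot: [-2.129, -2.31, 0.0]
ft_force: [-0.3, -0.5, -0.6]
finger_gap: 0.0427
grip_force: 0.0
```

{"api": "step_arm", "payload": {
  "moves": [
    {"dp": [0, 0, 0], "twist": 5},
    {"dp": [11, 26, 0], "twist": 0},
    {"dp": [11, 28, 0], "twist": 0},
    {"dp": [11, 28, 0], "twist": 0},
    {"dp": [11, 28, 0], "twist": 0},
    {"dp": [0, 0, 0], "twist": 0},
    {"dp": [0, 0, 0], "twist": 0},
    {"dp": [0, 0, 0], "twist": 0}
  ]
}}

```text
clock: 9.2
tcp_pos: [0.5969, -0.0103, 0.2375]
eef_rot: [-2.221, -2.22, 0.002]
ft_force: [-0.6, -1.0, -0.0]
finger_gap: 0.0426
grip_force: 0.0
```

```bash
cat > l.py <<'E'
from h import *
s=ctrl.observe(); print(s["clock"],s["tcp_pos"],s["finger_gap"],s["ft_force"],s["qpos"].round(2));R=cv2.Rodrigues(s["eef_rot"])[0];print(R.round(3),np.degrees(np.arctan2(R[1,0],R[0,0])))
for n in ["wrist","scene","side"]:
    c=cam(n); P=pts(c)
    m=(P[...,2]>.143)&(P[...,2]<.162)&(abs(P[...,0]-.6)<.03)&(abs(P[...,1]+.01)<.07)
    q=P[m]
    if len(q)>5:
        r=cv2.minAreaRect((q[:,:2]*1000).astype(np.float32));print(n,len(q),r,q[:,2].max(),((np.r_[r[0],0]/1000-s["tcp_pos"])@R*1000).round(1))
E
python3 l.py
```

```text
9.2 [ 0.59687967 -0.01031165  0.23753351] 0.042617551863067364 [-0.61728295 -1.03976209 -0.0027706 ] [-0.2   0.34  1.41 -0.    1.4  -0.2 ]
[[ 0.     1.    -0.002]
 [ 1.    -0.     0.   ]
 [ 0.    -0.002 -1.   ]] 89.9869208842171
wrist 2211 ((601.6708984375, -9.376506805419922), (113.32662200927734, 9.995437622070312), 89.98421478271484) 0.15883499180798075 [  0.9   5.3 237.5]
scene 184 ((599.8535766601562, -9.449264526367188), (114.0495376586914, 13.069600105285645), 87.9050064086914) 0.1613143108319087 [  0.8   3.4 237.5]
side 148 ((600.22998046875, -11.162895202636719), (111.82927703857422, 12.874890327453613), 89.23158264160156) 0.1618554950815731 [ -0.9   3.8 237.5]
```

{"api": "step_arm", "payload": {
  "moves": [
    {"dp": [0, 4, 15], "twist": 0},
    {"dp": [0, 0, 15], "twist": 0},
    {"dp": [0, 0, 15], "twist": 0},
    {"dp": [0, 0, 15], "twist": 0},
    {"dp": [0, 0, 15], "twist": 0},
    {"dp": [0, 0, 15], "twist": 0},
    {"dp": [0, 0, 10], "twist": 0},
    {"dp": [0, 0, 4], "twist": 0}
  ]
}}

```text
clock: 10.15
tcp_pos: [0.601, -0.0101, 0.1326]
eef_rot: [-2.22, -2.22, 0.002]
ft_force: [1.0, 0.3, -0.9]
finger_gap: 0.0428
grip_force: 0.0
```

{"api": "step_arm", "payload": {
  "moves": [
    {"dp": [0, 0, 0], "twist": 0},
    {"dp": [0, 0, 0], "twist": 0},
    {"dp": [0, 0, 0], "twist": 0},
    {"dp": [0, 0, 0], "twist": 0},
    {"dp": [0, 0, 0], "twist": 0},
    {"dp": [0, 0, 0], "twist": 0},
    {"dp": [0, 0, 0], "twist": 0},
    {"dp": [0, 0, 0], "twist": 0}
  ],
  "fingers": 1,
  "force": 40
}}

```text
clock: 10.95
tcp_pos: [0.6011, -0.0102, 0.1349]
eef_rot: [-2.221, -2.221, 0.002]
ft_force: [-6.0, -1.4, 2.9]
finger_gap: 0.0082
grip_force: 39.2
```

```bash
python3 - <<'E'
from h import *
s=ctrl.observe(); print(s["tcp_pos"],s["ft_force"],s["finger_gap"],s["grip_force"])
a0=np.arctan2(47,170);a=np.linspace(0,np.pi/4,17)+a0
x=-np.hypot(170,47)*np.cos(a);z=np.hypot(170,47)*np.sin(a);print(np.c_[np.diff(x),np.diff(z)].round(1).tolist())
E
```

```text
[ 0.60106409 -0.01021579  0.13494507] [-6.04170221 -1.40916447  2.88977501] 0.008196161333001259 39.17146682739258
[[2.5, 8.3], [2.9, 8.2], [3.3, 8.0], [3.7, 7.8], [4.1, 7.6], [4.4, 7.4], [4.8, 7.2], [5.2, 7.0], [5.5, 6.7], [5.8, 6.4], [6.1, 6.1], [6.4, 5.8], [6.7, 5.5], [7.0, 5.2], [7.2, 4.8], [7.4, 4.5]]
```

Gripped. Lifting along the arc.

{"api": "step_arm", "payload": {
  "moves": [
    {"dp": [0, 2.5, -8.3], "twist": 0},
    {"dp": [0, 2.9, -8.2], "twist": 0},
    {"dp": [0, 3.3, -8.0], "twist": 0},
    {"dp": [0, 3.7, -7.8], "twist": 0},
    {"dp": [0, 4.1, -7.6], "twist": 0},
    {"dp": [0, 4.4, -7.4], "twist": 0},
    {"dp": [0, 4.8, -7.2], "twist": 0},
    {"dp": [0, 5.2, -7.0], "twist": 0}
  ],
  "force": 60
}}

```text
clock: 11.75
tcp_pos: [0.6309, -0.0104, 0.1966]
eef_rot: [-2.22, -2.219, 0.006]
ft_force: [-9.3, -1.9, 0.2]
finger_gap: 0.0074
grip_force: 58.4
```

{"api": "step_arm", "payload": {
  "moves": [
    {"dp": [0, 5.5, -6.7], "twist": 0},
    {"dp": [0, 5.8, -6.4], "twist": 0},
    {"dp": [0, 6.1, -6.1], "twist": 0},
    {"dp": [0, 6.4, -5.8], "twist": 0},
    {"dp": [0, 6.7, -5.5], "twist": 0},
    {"dp": [0, 7.0, -5.2], "twist": 0},
    {"dp": [0, 7.2, -4.8], "twist": 0},
    {"dp": [0, 7.4, -4.5], "twist": 0}
  ]
}}

```text
clock: 12.55
tcp_pos: [0.684, -0.0108, 0.2447]
eef_rot: [2.221, 2.22, -0.002]
ft_force: [-10.6, -2.2, 10.6]
finger_gap: 0.0076
grip_force: 58.7
```

{"api": "step_arm", "payload": {
  "moves": [
    {"dp": [0, 0, 0], "twist": 0},
    {"dp": [0, 0, 0], "twist": 0},
    {"dp": [0, 0, 0], "twist": 0},
    {"dp": [0, 0, 0], "twist": 0},
    {"dp": [0, 0, 0], "twist": 0},
    {"dp": [0, 0, 0], "twist": 0},
    {"dp": [0, 0, 0], "twist": 0},
    {"dp": [0, 0, 0], "twist": 0}
  ]
}}

```text
clock: 13.35
tcp_pos: [0.6845, -0.0108, 0.245]
eef_rot: [2.22, 2.219, 0.0]
ft_force: [-9.7, -2.0, 10.8]
finger_gap: 0.0078
grip_force: 59.9
```

```bash
python3 - <<'E'
from h import *
s=ctrl.observe(); print(s["clock"],s["tcp_pos"],s["ft_force"],s["finger_gap"],s["grip_force"])
for n in ["scene","side"]:
    c=cam(n); P=pts(c); cv2.imwrite(f"pics/{n}9.png",cv2.resize(c["color"][120:310,200:440,::-1],None,fx=3,fy=3))
    # lid surface points at the right/left frame strips
    for y0 in (-.10,.075):
        m=(abs(P[...,1]-y0)<.015)&(P[...,0]>.58)&(P[...,0]<.78)&(P[...,2]>.125)&(P[...,2]<.32)
        q=P[m]
        if len(q)>20:
            k=np.polyfit(q[:,0],q[:,2],1);print(n,y0,len(q),"lid deg",-np.degrees(np.arctan(k[0])),(np.polyval(k,q[:,0])-q[:,2]).std())
    m=(P[...,2]>.088)&(P[...,2]<.103)&(abs(P[...,0]-.488)<.03)&(abs(P[...,1]+.054)<.03)
    q=P[m]; 
    if len(q)>20:print("dial",len(q),cv2.minAreaRect((q[:,:2]*1000).astype(np.float32)))
E
```

```text
13.35 [ 0.68450238 -0.01083814  0.24499058] [-9.72979198 -1.99007042 10.79002102] 0.007821412052789788 59.874120354652405
scene -0.1 99 lid deg 43.485388197198375 0.003991264353508157
scene 0.075 77 lid deg 43.214004255001264 0.003758644466321128
dial 113 ((487.5103759765625, -53.377132415771484), (14.068015098571777, 49.15651321411133), 58.39281463623047)
side -0.1 63 lid deg 42.92955692259707 0.003773102900127974
side 0.075 58 lid deg 42.85868550054066 0.003803143505795821
dial 84 ((488.4200134277344, -55.9430046081543), (13.35506820678711, 50.08195495605469), 58.51576232910156)
```

View pics/side9.png

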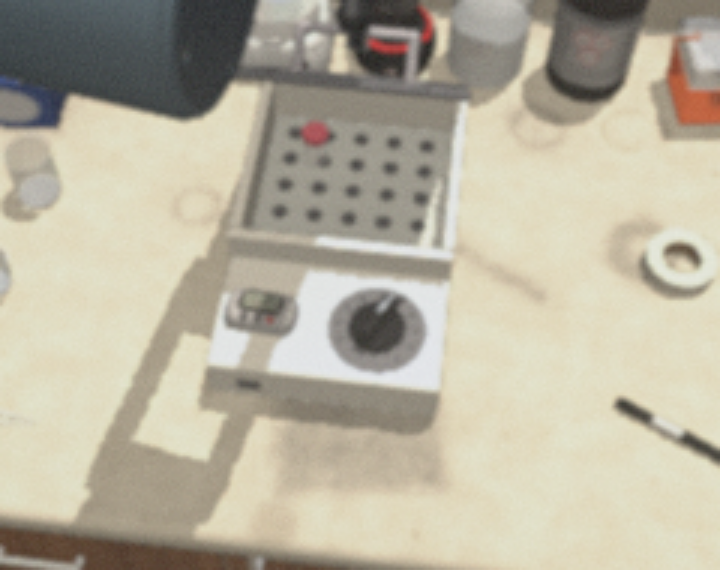

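The side view shows the well open with the lid edge-on at its back around (355,85). The dial pointer runs up-right at (388,303), and the timer, tape roll and pen are in place. The arm's travel gives about 45–46° and the depth fits about 43°. The force readings are steady, so I'm handing in.

```bash
python3 -c "
from plant import ctrl
s=ctrl.observe();print(s['tcp_pos'],abs(s['qvel']).max());print(ctrl.job_done())"
```

```text
[ 0.68451206 -0.01081909  0.24499386] 0.001809154512120541
the job is handed in; nothing more can be done
None
```

The job is handed in with no verdict shown: the dial was set to the long mark with the lid shut, and the gripper is holding the lid steady at about 45° (43–46° measured), with no bystander touched as far as I could see.

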